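Lock the banding wheel with its index plunger

TASK

A bowl is waiting on the banding wheel, but the wheel is unlocked. Pull the wheel's sprung black index knob up out of its rest notch, turn it to the deep slot and let it come down, then turn the wheel gently by its steel finger post until the plunger pin snaps fully home in the wheel's lock hole. Stop as soon as the wheel locks and do not force the post against the lock; leave the bowl standing in the middle of the wheel and the other things on the table where they are.

Things in the scene. Friction and masses are not known exactly. Their poses are not given: they have to be found in the camera images.
- stand: Fixed stand of the banding wheel (a potter's decorating turntable). Origin: on the vertical wheel axis at the table top; z up; y points from the wheel axis to the index plunger, whose vertical axis is at y = 100 mm. A pillar 28 x 22 mm, 94 mm high, stands at y = 137 to 159 mm and carries the collar.
- collar_top (a point): Centre of the top face of the steel collar round the plunger, 100 mm above the table; radius 16 mm. It has a 4 mm deep rest notch and, 70 degrees counter-clockwise of it (seen from above), a deep slot for the knob's cross pin.
- knob_top (a point): Centre of the top of the black knob, on the plunger axis. The knob is a bar 44 mm long (this point's x), 14 mm thick (y), 26 mm high; its top is 148 mm above the table in the rest notch, 142 mm with the pin riding on the wheel, 134 mm when home. Pinch it across its 14 mm from above, tips no lower than its underside: the collar is just below.
- plunger (a joint): Height of knob and pin, m: 0 = pin home in the lock hole; 0.008 = its round end rides on the wheel's rim; 0.014 = start, in the rest notch; above 0.018 the knob is clear of the collar and can turn; 0.026 = upper stop. A spring pulls it down with 6.6 N at 0, rising 0.3 N per mm (about 12 N when clear).
- knob (a joint): Turn of the knob, rad, growing counter-clockwise seen from above: about 0 = rest notch (start), 1.22 = deep slot, which catches it within about 0.1; there it sinks when let down and can no longer turn. Stops at -0.3 and 1.55. It turns only when pulled clear.
- wheel_top (a point): Centre of the wheel's top face, 60 mm above the table: an aluminium disc of radius 115 mm. Its lock hole (10 mm wide, 100 mm from the axis, a black spot on the rim) starts 23 to 60 degrees clockwise (from above) of the plunger: turn the wheel counter-clockwise by that much. It drags with 6 to 13 N at the post; once the pin drops it stops dead, with about 1 mm of play either way.
- post: Upright round steel finger post, 14 mm in diameter, 55 mm tall, clamped on the wheel's rim 100 mm from its axis, to turn the wheel by. Origin: centre of its foot, on the wheel's top. It is clamped at no fixed angle to the lock hole, so its place does not tell where the pin drops.
- flex (a joint): Give of the post, whose foot is sprung: its angle about the wheel axis against its clamp, rad; 0 = unloaded, positive when pushed counter-clockwise. 0.01 rad (1 mm at the post) for each 3 N of push along the rim; so about 0.02 to 0.04 while the wheel is dragged round, briefly less as the pin drops, then rising steadily once the wheel is locked. Over 0.075 (22 N) the post is forced.
- post_top (a point): Centre of the top of the finger post, 115 mm above the table.
- bowl: Terracotta bowl, radius 45 mm, 42 mm high, loose in the middle of the wheel; origin under its foot.
- cup: Red cup, radius 40 mm, 95 mm high, bystander; origin under its foot.
- tub: White lidded tub, radius 45 mm, 70 mm high, bystander; origin under its foot.
- tray: Clear plastic tray, 150 x 110 x 50 mm, bystander; origin under its middle.
- brush: Paint brush, 200 mm long, lying on the table, bystander; origin at its middle, on the table.
Things that resemble listed ones, but are neither listed nor needed, are in the scene too. Of the things shaped like the bowl, the terracotta one is meant.

How it is judged (in metres and radians):
On the way, in this order (a step that is already met when the one before it is completed fails the run):
1. the knob is turned to the deep slot (value of joint knob above 1 rad), for 0.1 s.
2. the plunger pin has snapped home (value of joint plunger below 0.003 m), for 0.2 s.
At the end, for the whole second after the job is handed in: The plunger pin is fully home in the wheel's lock hole (joint plunger under 3 mm) with the knob in the deep slot (1.05 to 1.4 rad); the bowl stands upright and still on the wheel, within 30 mm of its axis (value of joint plunger below 0.003 m and value of joint knob between 1.05 and 1.4 rad and horizontal distance between bowl and stand below 0.03 m and angle between bowl's own z axis and vertical below 0.15 rad and linear speed of bowl below 0.02 m/s); the robot touches nothing.
It fails at once if the finger post is forced: bent aside by over 0.075 rad (22 N) (value of joint flex above 0.075 rad or value of joint flex below -0.075 rad).
It fails at once if the bowl is tipped or pushed off the middle of the wheel (horizontal distance between bowl and stand above 0.03 m or angle between bowl's own z axis and vertical above 0.3 rad).
It fails at once if a bystander is moved by more than 30 mm or tipped ((distance of cup from where it was at the start of the episode above 0.03 m or angle between cup's own z axis and vertical above 0.35 rad) or (distance of tub from where it was at the start of the episode above 0.03 m or angle between tub's own z axis and vertical above 0.35 rad) or (distance of tray from where it was at the start of the episode above 0.03 m or angle between tray's own z axis and vertical above 0.35 rad) or distance of brush from where it was at the start of the episode above 0.03 m).
It also fails if it takes over 61 s, if anything falls off the work surface, if the arm or the gripper's body presses on something with over 40 N, if the wrist force passes 120 N, or if a joint passes its speed limit or range.

ROBOT

A 7-joint arm with a two-finger parallel gripper is mounted at the origin on the work surface. World frame = base frame: x ahead of the robot, y to its left, z up, the work surface at z = 0. Lengths are in mm, angles in degrees, forces in N, time in s.
With the tool pointing down it reaches from about 350 to 775 mm from the base axis. Payload 3.1 kg.
Tool frame: the origin (TCP) lies on the mounting face of the last link; the fingertips stand 173 mm ahead of it and the grasp point (between the pads) lies arm.tcp_to_grasp ahead of it (arm.tcp_to_grasp is the distance from the TCP to the grasp point, in mm); z points along the fingers, y is the line along which they close (so a half turn about z gives the same grasp; the last joint's range is limited). The gripper opens to 85 mm and grips with 20 to 120 N. Pads are 22 mm wide; open, the fingers measure 114 mm over their backs; the gripper's body (76 mm by 85 mm) begins 54 mm behind the grasp point. The pads swing forward as they close: fully open they stand 13 mm farther back than shut.
Start: joints at [-66.389, 17.813, 0.802, 86.603, -0.252, 75.585, -1.558], TCP at [241.083, 494.36, 404.704] pointing down, gripper open.
Joint ranges: [-154.91, 154.91], [-16.99, 109.72], [-72.82, 74.43], [7.12, 147.25], [-82.49, 262.49], [11.32, 116.49], [-174.64, 174.64]. Speed limits (degrees/s): [159.86, 159.86, 180, 180, 180, 180, 180].

INTERFACE

Orientations are given as [roll, pitch, yaw] about the fixed x, y, z axes, in that order (R = Rz(yaw) Ry(pitch) Rx(roll)).
In Python, from station import arm, jaws, kin, monitor, imaging, close_job, spot_in, regions_of, mark_of gives the robot as it stands. Calls block until the motion is done:
- arm.movep(position, orientation): joint-space move of the TCP to a pose.
- arm.line_to(position, speed=150, frame=None, contact_N=None): straight line of the TCP; frame=None keeps the orientation; speed is the mean speed in mm/s. With contact_N (N) it stops when the force on the tool has changed by that much, and returns True; else False.
- arm.move_j(angles): joint-space move.
- jaws.grip(opening, force=None): finger opening in mm; force is the grip in N (None keeps the last); returns when the fingers have stopped.
- arm.pause(seconds).
- kin.solve_ik(position, orientation): joint angles nearest the present ones, or None.
- monitor.sense(): the state.
- imaging.camera(name): name is "scene" or "side" or "wrist"; returns the picture (480x640x3 uint8, red, green, blue); there is no depth.
- imaging.calibration(name): a dict with "fx", "fy", "cx", "cy" (pixels), "position" and "rotation" of the camera in the world; the wrist camera has in their place "T_tool_cam" (4x4, takes a point from camera to tool coordinates, whose origin is the TCP and whose axes are the flange's). Camera axes: x right, y down, z forward; pixel columns grow to the right and rows downward; lengths in mm; the calibration is good to about 2 mm. A picture is of the moment at which its call begins: read the wrist's pose just before it. calibration takes no time and is no camera call.
A pose or a line that the arm cannot do raises arm.Unreachable and nothing moves.
- close_job(): hands the job in; it is judged then, once.
Trained networks look in the newest picture that a camera, given by its name, has taken for a name from the list of things; names that differ only in an ending like _2 or _b are one class to them, and where a whole thing is asked for, a point or a joint stands for the part that bears it (a point fixed in the world has none). Each returns a list of dicts, best first, with "confidence" (0 to 1); they miss things now and then, are a little off and sometimes report something else, mostly with a low value. They report only what shows in the picture. A call takes as long as a camera call. They do not tell look-alikes from the thing itself.
- spot_in(label, camera): "at" ([column, row] in pixels, amid what is visible of it).
- regions_of(label, camera): "pixels" (480x640 bool, what is visible of it) and "at" ([column, row] in pixels, amid what is visible of it).
- mark_of(label, camera): "at" ([column, row] in pixels: a listed point, or the origin of a listed thing).
The state is a dict: "time": time; "joint_positions": joint angles; "qd": joint speeds; "tau": joint torques, N m; "eef_pos": TCP position; "eef_rot": TCP orientation; "wrist_force": force on the tool from outside, world axes, zero at the start; "ft_torque": the same for the moment, N m; "grip_width": finger opening in mm; "gripper_force": force on a finger pad.
Only numpy, scipy, OpenCV 4.12 (cv2) and the standard library are available. Lean on these libraries where they do the work, as an engineer would, in place of code of your own. Each camera call takes 0.05 s, during which the arm holds its last target. There are 200 camera calls.

## Working session

There is one attempt and no reset: what is moved stays moved. The work goes in short steps, each a Python script; the robot and the scene stay as the last script left them, time stands still between calls to the robot, and variables do not carry over. Pictures are saved under pics/ and viewed, at most 10 in all, crops included, and the job is handed in when it is done.

```bash
mkdir -p pics; ls
cat > h.py <<'E'
import numpy as np, cv2
from station import *
from scipy.spatial.transform import Rotation as R
def save(n,im): cv2.imwrite('pics/'+n+'.png',cv2.cvtColor(im,cv2.COLOR_RGB2BGR))
def cam(name,st=None):
    c=imaging.calibration(name)
    if name=='wrist':
        st=st or monitor.sense(); T=np.array(c['T_tool_cam'])
        Rt=R.from_euler('xyz',st['eef_rot'],degrees=True).as_matrix()
        return c,Rt@T[:3,:3],Rt@T[:3,3]+np.array(st['eef_pos'])
    return c,np.array(c['rotation']),np.array(c['position'])
def ray(k,px):
    c,Rc,p=k
    d=Rc@np.array([(px[0]-c['cx'])/c['fx'],(px[1]-c['cy'])/c['fy'],1]); return p,d/np.linalg.norm(d)
def tri(rays):
    A=sum(np.eye(3)-np.outer(d,d) for p,d in rays); b=sum((np.eye(3)-np.outer(d,d))@p for p,d in rays)
    x=np.linalg.solve(A,b); return x,[float(np.linalg.norm(np.cross(x-p,d))) for p,d in rays]
def atz(r,z): p,d=r; return p+d*(z-p[2])/d[2]
E
python3 - <<'E'
from h import *
print(monitor.sense()); print(arm.tcp_to_grasp)
ims=[imaging.camera(n) for n in('scene','side')]
save('a',np.hstack([cv2.resize(i,(400,300)) for i in ims])); save('scene',ims[0]);save('side',ims[1])
for l in ['knob_top','collar_top','wheel_top','post_top','post','stand','bowl']:
    rs=[];o=[]
    for n in('scene','side'):
        m=mark_of(l,n); o.append([(np.round(q['at']).tolist(),round(q['confidence'],2)) for q in m[:3]])
        if m: rs.append(ray(cam(n),m[0]['at']))
    print(l,o, tri(rs) if len(rs)==2 else '')
E
```

```text
pics
{'time': 0.0, 'joint_positions': array([-66.38902899,  17.86240725,   0.80396195,  86.69182819,
        -0.25152574,  75.58431882,  -1.55819714]), 'qd': array([-0.11657313, -0.11707237,  0.09738144, -0.03805071,  0.04420395,
        0.09231215, -0.04250934]), 'tau': array([-9.00117152e-05, -3.79913914e+01,  1.45722348e-01, -2.30590457e+01,
        1.20456802e-02,  1.36010611e-02, -1.36021592e-05]), 'eef_pos': array([240.96057357, 494.0560809 , 403.60272191]), 'eef_rot': array([-1.79863366e+02,  6.85536198e-03,  1.54002424e+02]), 'wrist_force': array([ 0.36450378, -0.69445943, -0.13253884]), 'ft_torque': array([-0.04386109,  0.05888325, -0.04521383]), 'gripper_force': 0.0, 'grip_width': 85.69276081054586}
154.70000000000002Traceback (most recent call last):
  File "<stdin>", line 10, in <module>
  File "h.py", line 17, in tri
    x=np.linalg.solve(A,b); return x,[float(np.linalg.norm(np.cross(x-p,d))) for p,d in rays]
                                                           ~~~~~~~~^^^^^^^
    raise ValueError("At least one array has zero dimension")
ValueError: At least one array has zero dimension
```

Run:
```python
from h import *
k=cam('scene'); print(k); m=mark_of('knob_top','scene'); print(m); r=ray(k,m[0]['at']); print(r)
```

```text
({'fx': 483.04096516744255, 'fy': 483.04096516744255, 'cx': 318.50609594551247, 'cy': 239.7970816382353, 'position': array([1163.01569015, -423.86201916, 1140.94108478]), 'rotation': array([-1.45642292e+02,  2.25448056e-02,  5.71484176e+01])}, array([-1.45642292e+02,  2.25448056e-02,  5.71484176e+01]), array([1163.01569015, -423.86201916, 1140.94108478]))
[{'at': [361.4, 211.0], 'confidence': 0.67}]
(array([1163.01569015, -423.86201916, 1140.94108478]), np.float64(1.0))
```

View pics/a.png

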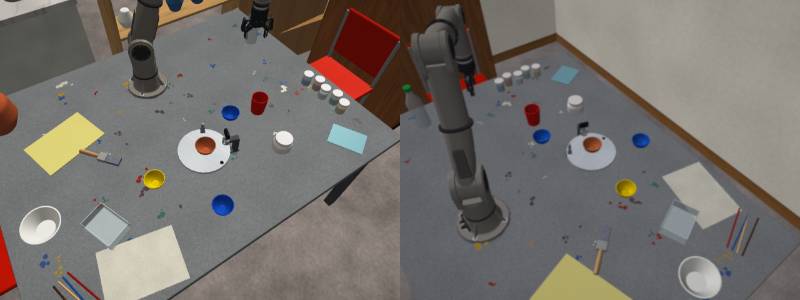

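The overview shows the wheel at about (328,240) in the scene picture, with the terracotta bowl on it. The knob and pillar are on its right at (365,220), the post is at (323,205), and a black spot sits on the rim near (355,260). The look-alike bowls are blue, yellow and white. The camera rotation is given as Euler angles, so I'm fixing the helper.

```bash
sed -i "s/np.array(c\['rotation'\])/R.from_euler('xyz',c['rotation'],degrees=True).as_matrix()/" h.py
python3 - <<'E'
from h import *
ims={n:imaging.camera(n) for n in('scene','side')}
for l in ['knob_top','collar_top','wheel_top','post_top','post','stand','bowl','cup','tub','tray','brush']:
    rs=[];o=[]
    for n in('scene','side'):
        m=mark_of(l,n); o.append([(np.round(q['at']).tolist(),round(q['confidence'],2)) for q in m[:3]])
        if m: rs.append(ray(cam(n),m[0]['at']))
    print(l,o, tri(rs) if len(rs)==2 else '')
c=[cv2.resize(ims['scene'][170:290,270:430],(400,300),interpolation=cv2.INTER_CUBIC),cv2.resize(ims['side'][180:285,240:380],(400,300),interpolation=cv2.INTER_CUBIC)]
save('b',np.hstack(c))
E
```

```text
knob_top [[([361.0, 209.0], 0.57), ([172.0, 366.0], 0.27)], [([294.0, 196.0], 0.48)]] (array([576.46119441,  84.98849805, 158.00093972]), [0.671596524433333, 0.6715965244333643])
collar_top [[([361.0, 222.0], 0.73)], [([293.0, 208.0], 0.89)]] (array([577.77522275,  90.06069515, 101.35952874]), [2.077387397926479, 2.0773873979264486])
wheel_top [[([326.0, 242.0], 0.85), ([324.0, 211.0], 0.19)], [([305.0, 238.0], 0.88)]] (array([555.22237172,  -2.68627657,  62.18843763]), [7.301011640290855, 7.301011640290663])
post_top [[([323.0, 200.0], 0.62), ([327.0, 247.0], 0.39)], [([272.0, 228.0], 0.48)]] (array([470.03681036,  42.52531298, 119.3642064 ]), [5.234668666888924, 5.234668666889111])
post [[([325.0, 209.0], 0.63)], [([302.0, 239.0], 0.65), ([271.0, 246.0], 0.62)]] (array([516.12311703,  -5.47081019, 122.59869433]), [25.221776678654006, 25.221776678653832])
stand [[([326.0, 252.0], 0.97), ([325.0, 241.0], 0.41)], [([302.0, 252.0], 0.87)]] (array([549.71837262,   2.9320584 ,  -3.53891343]), [6.277295542636652, 6.277295542636706])
bowl [[([246.0, 295.0], 0.87), ([326.0, 239.0], 0.76), (
[... 196 characters left out ...]
up [[([413.0, 181.0], 0.96)], [([212.0, 198.0], 0.71), ([295.0, 196.0], 0.47)]] (array([461.6916329 , 389.78879166, -25.82562402]), [3.5616159560175893, 3.5616159560176115])
tub [[([447.0, 232.0], 0.68), ([324.0, 210.0], 0.3)], [([282.0, 176.0], 0.97)]] (array([692.03010366, 315.58404683,  10.18729016]), [2.4861316719273354, 2.486131671927103])
tray [[([172.0, 364.0], 0.94), ([410.0, 178.0], 0.44)], [([444.0, 358.0], 0.55), ([293.0, 196.0], 0.38)]] (array([ 622.52755328, -497.85518724,    2.01986243]), [2.17592898194466, 2.175928981944468])
brush [[([159.0, 254.0], 0.77)], [([322.0, 399.0], 0.58)]] (array([ 304.95403048, -399.45693366,    3.14281696]), [5.143053648855259, 5.143053648855277])
```

View pics/b.png

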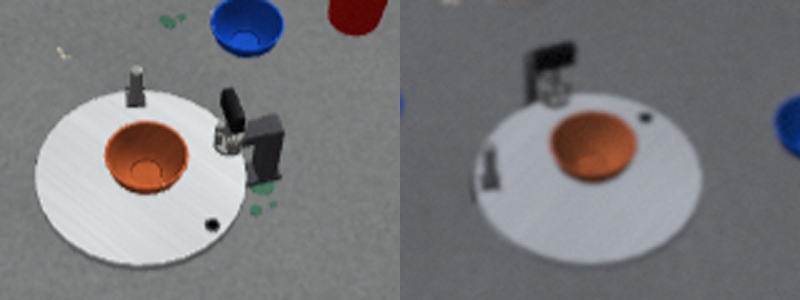

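The crops show the knob bar over the steel collar by the dark pillar, the post at the upper left of the rim, and the black lock hole at scene (355,260) and side (326,221). The terracotta bowl is central. Next I'll take close-up wrist views from two places.

Run:
```python
from h import *
for n,p in (('scene',(355,260)),('side',(326,221))): print('hole',n,atz(ray(cam(n),p),60))
acc={}
for i,pos in enumerate([(510,30,430),(560,130,430)]):
    arm.movep(list(pos),[180,0,150]); arm.pause(.3)
    st=monitor.sense(); im=imaging.camera('wrist'); save(f'w{i}',im); k=cam('wrist',st)
    np.savez(f'w{i}.npz',im=im,R=k[1],p=k[2])
    for l in ['knob_top','collar_top','wheel_top','post_top','post','bowl']:
        m=mark_of(l,'wrist'); print(i,l,[(np.round(q['at']).tolist(),round(q['confidence'],2)) for q in m[:3]])
        if m: acc.setdefault(l,[]).append(ray(k,m[0]['at']))
for l,r in acc.items():
    if len(r)==2: print(l,tri(r))
a,b=[cv2.imread(f'pics/w{i}.png') for i in(0,1)]
cv2.imwrite('pics/w.png',np.hstack([cv2.resize(x,(400,300)) for x in (a,b)]))
```

```text
hole scene [648.36673662  22.43574831  60.        ]
hole side [648.49397505  23.25514649  60.        ]
0 knob_top [([442.0, 280.0], 0.73)]
0 collar_top [([426.0, 262.0], 0.72), ([308.0, 168.0], 0.5)]
0 wheel_top []
0 post_top [([306.0, 170.0], 0.83)]
0 post [([311.0, 167.0], 0.79)]
0 bowl [([135.0, 351.0], 0.69), ([316.0, 276.0], 0.58), ([459.0, 22.0], 0.55)]
1 knob_top [([287.0, 288.0], 0.73)]
1 collar_top [([292.0, 270.0], 0.76)]
1 wheel_top []
1 post_top [([165.0, 176.0], 0.87)]
1 post []
1 bowl [([43.0, 354.0], 0.83), ([345.0, 32.0], 0.79), ([200.0, 279.0], 0.64)]
knob_top (array([575.32320474,  91.27824778, 151.57481359]), [0.5685155126705869, 0.5685155126706838])
collar_top (array([576.27574508,  91.56455878, 109.59398846]), [0.5949110356341576, 0.5949110356339794])
post_top (array([463.14883171,  43.8463156 , 103.6034619 ]), [0.5416623594498683, 0.5416623594497523])
bowl (array([ 547.18856442, -242.74193065,    9.17477301]), [0.4950697904304071, 0.49506979043024213])
```

View pics/w.png

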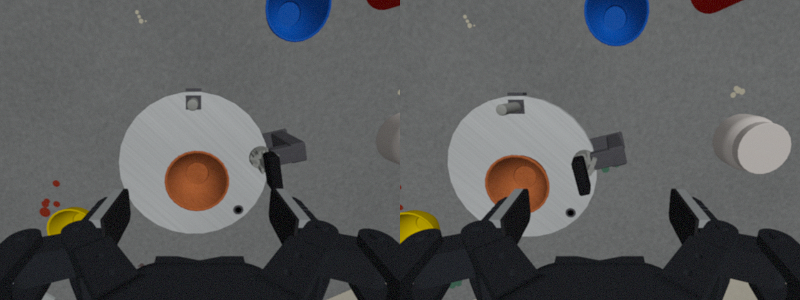

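```bash
cat > rect.py <<'E'
from h import *
def rectify(i,z,x0,y0,s,N):
    D=np.load(f'w{i}.npz'); c=imaging.calibration('wrist')
    gx,gy=np.meshgrid(x0+np.arange(N)*s,y0+np.arange(N)*s)
    P=np.stack([gx,gy,np.full_like(gx,z)],-1).reshape(-1,3)
    q=(P-D['p'])@D['R']
    u=(c['fx']*q[:,0]/q[:,2]+c['cx']).reshape(N,N).astype(np.float32); v=(c['fy']*q[:,1]/q[:,2]+c['cy']).reshape(N,N).astype(np.float32)
    return cv2.remap(D['im'],u,v,cv2.INTER_LINEAR)
E
python3 - <<'E'
from rect import *
from scipy.optimize import least_squares
out=[]
for i in (0,1):
    s=.75;x0,y0=405,-150
    im=rectify(i,60,x0,y0,s,400); g=cv2.cvtColor(im,cv2.COLOR_RGB2GRAY)
    m=((g>125)&(im.max(2)-im.min(2)<25)).astype(np.uint8); n,L,S,_=cv2.connectedComponentsWithStats(m)
    m=(L==1+S[1:,4].argmax()).astype(np.uint8)
    ct=max(cv2.findContours(m,cv2.RETR_EXTERNAL,cv2.CHAIN_APPROX_NONE)[0],key=len)[:,0]*s+[x0,y0]
    f=least_squares(lambda p:np.hypot(*(ct-p[:2]).T)-p[2],[555,0,115],loss='soft_l1',f_scale=1)
    print('wheel',f.x)
    # hole: dark spot around
    rr=np.indices(g.shape); X=rr[1]*s+x0;Y=rr[0]*s+y0
    d=(g<60)&(np.hypot(X-648,Y-23)<14); print('hole',X[d].mean(),Y[d].mean(),d.sum()*s*s)
    e=im.copy(); out.append(e)
    s=.35;x0,y0=520,20
    k=rectify(i,148,x0,y0,s,400); out.append(k)
    d=(k.max(2)<45).astype(np.uint8); n,L,S,C=cv2.connectedComponentsWithStats(d)
    for j in range(1,n):
        if S[j,4]*s*s>150:
            pts=np.argwhere(L==j)[:,::-1].astype(np.float32)*s+[x0,y0]; print('dark',S[j,4]*s*s,cv2.minAreaRect(pts.astype(np.float32)))
save('r',np.vstack([np.hstack(out[:2]),np.hstack(out[2:])])[::1] if 0 else cv2.resize(np.vstack([np.hstack(out[:2]),np.hstack(out[2:])]),(600,600)))
E
```

```text
wheel [548.21522458  -4.26462606 113.81305324]
hole 644.9041095890411 22.90068493150685 123.1875
dark 2580.2174999999997 ((602.0750122070312, 87.375), (56.34999465942383, 115.1500244140625), 90.0)
wheel [544.93915934  -3.6322883  110.70437947]
hole 645.0946601941747 23.031553398058254 115.875
dark 651.5774999999999 ((573.577880859375, 94.96268463134766), (15.11469841003418, 47.193687438964844), 72.34992218017578)
```

View pics/r.png

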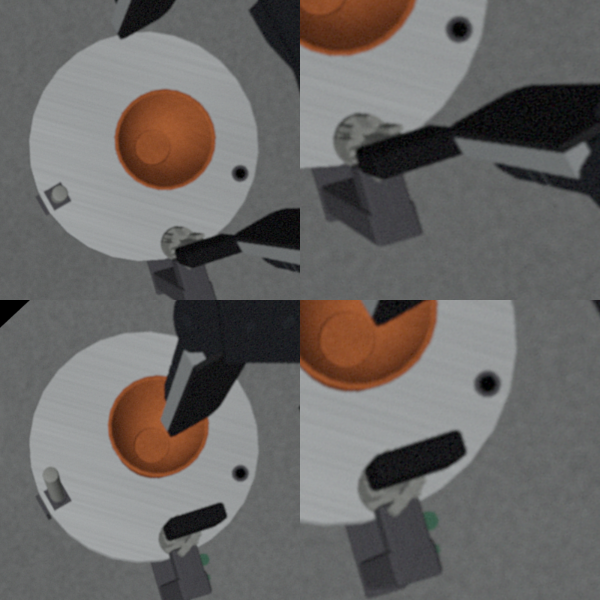

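Here is what the close views give, each held against the task's figures:

| Thing | Measured position | Check |
|---|---|---|
| Wheel axis | about (548.3, -4.3) | rim radius about 114 mm (given: 115) |
| Lock hole | (645, 23) | 100.5 mm from the axis, at 15.7° |
| Plunger | (575, 92) | 99.7 mm from the axis, at 74.4° |
| Post foot | about (462, 45) | 99 mm from the axis, at 150° |
| Knob bar | long axis at about -17° | matches the stand's x axis |

The wheel therefore has to turn about 58.7° counter-clockwise. I'll grasp the knob next.

Run:
```python
from h import *
best=None
for psi in (163.8,-16.2):
    q=kin.solve_ik([575,92,298],[180,0,psi]); q2=kin.solve_ik([575,92,306],[180,0,psi+70]); print(psi,np.round(q,1),np.round(q2,1))
    for s in (-70,70):
        if q is not None and abs(q[6]+s)<168 and q2 is not None: pass
    if q is not None and q2 is not None and abs(q[6])<160 and abs(q2[6])<160:
        if best is None or abs(q2[6]-q[6])<best[1]: best=(psi,abs(q2[6]-q[6]))
print(best); psi=best[0]
jaws.grip(50)
arm.movep([575,92,345],[180,0,psi]); f0=monitor.sense()['wrist_force']
hit=arm.line_to([575,92,298],speed=60,contact_N=8); s=monitor.sense(); print(hit,s['eef_pos'],s['eef_rot'],s['wrist_force']-f0)
if not hit:
    jaws.grip(5,force=70); s=monitor.sense(); print(s['time'],s['grip_width'],s['gripper_force'],s['wrist_force']-f0,s['joint_positions'][6])
save('g',imaging.camera('side'))
```

```text
163.8 [-26.9  27.   22.7  91.  -11.2  64.2  72.3] [-18.2  25.7  10.3  90.1  -4.9  64.7 137.1]
-16.2 [-48.   35.8  56.8  91.8 -31.4  69.7 -91.1] [-40.   30.3  42.6  91.  -21.7  67.3 -29. ]
(-16.2, np.float64(62.09678702777674))
False [575.22958133  91.90497613 298.37755438] [-1.79987986e+02 -4.84178981e-02 -1.62037193e+01] [-0.00491673 -0.13137461  1.43563411]
9.1833 12.664103049151453 69.9580979347229 [-0.37148741  4.07424326  3.69606514] -91.4586479317574
```

The knob is gripped at a measured width of about 13 mm. Next I'll lift it, turn it 70° and lower it.

Run:
```python
from h import *
def rep(t):
    s=monitor.sense(); print(t,round(s['time'],1),np.round(s['eef_pos'],1),np.round(s['eef_rot'],1),np.round(s['wrist_force'],1),np.round(s['ft_torque'],2),round(s['grip_width'],1)); return s
s=rep('0'); p=s['eef_pos'].copy()
arm.line_to([p[0],p[1],p[2]+8.5],speed=20); arm.pause(.2); s=rep('up')
q=s['joint_positions'].copy()
for k in range(1,8):
    arm.movep([p[0],p[1],p[2]+8.5],[180,0,-16.2+10*k])
    if k in(1,3,7): s=rep(k)
arm.pause(.2); rep('turned')
c=imaging.calibration('side'); save('t',cv2.resize(imaging.camera('side')[150:270,220:380],(480,360)))
```

```text
0 9.2 [575.3  92.9 298.6] [-179.9   -0.   -16.1] [-0.6  3.6  4. ] [ 0.46  0.15 -0.01] 12.6
up 10.0 [575.3  93.6 304.3] [179.9   0.  -16.2] [  7.    1.3 -14.2] [ 0.5  -1.34  0.03] 12.6
1 10.3 [575.2  93.  304.3] [179.9   0.   -6.2] [  5.3   0.6 -13.7] [ 0.3  -1.32  0.05] 12.7
3 10.9 [575.3  92.1 304.3] [1.798e+02 1.000e-01 1.370e+01] [  6.4  -0.  -13.6] [ 0.15 -1.39 -0.  ] 12.3
7 12.0 [576.1  90.6 304.6] [179.7   0.2  53.7] [  7.5  -2.4 -13.3] [-0.13 -1.71  0.  ] 12.7
turned 12.2 [576.1  90.6 304.6] [179.7   0.2  53.6] [  7.7  -1.2 -14. ] [-0.15 -1.74  0.02] 12.4
```

View pics/t.png

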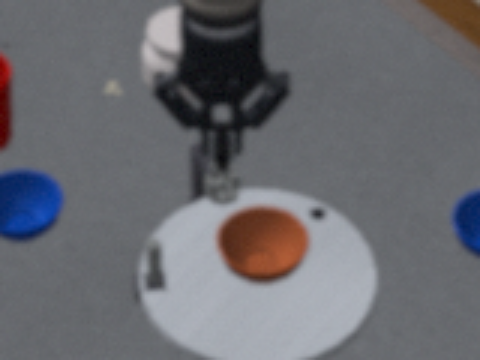

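Run:
```python
from h import *
p=monitor.sense()['eef_pos'].copy()
for z in (303,301,299,297,295,293,291.5):
    arm.line_to([575.5,91.5,z],speed=25); arm.pause(.1); s=monitor.sense(); print(z,np.round(s['eef_pos'],1),np.round(s['wrist_force'],1),np.round(s['ft_torque'][2],2),round(s['eef_rot'][2],1))
    if s['wrist_force'][2]>6: print('up force');break
print(s['time'])
```

```text
303 [576.2  90.3 300.5] [  7.2  -0.3 -12.1] -0.05 53.7
301 [576.2  90.3 298.6] [  6.5  -0.4 -11.7] -0.06 53.7
299 [576.2  90.3 296.7] [  6.4   0.  -12.2] -0.04 53.7
297 [576.2  90.3 294.9] [  6.    0.2 -10.2] -0.02 53.7
295 [576.2  90.2 293. ] [ 6.9 -0.3 -9.7] -0.05 53.7
293 [576.1  90.1 292.6] [ 4.9 -0.8 -6.9] 0.0 53.7
291.5 [576.1  90.1 292.3] [ 4.3 -2.8  0.2] 0.04 53.7
14.7333
```

The knob sank about 12 mm while still clamped, down to the height where the pin rides on the rim, so the slot has caught it. I'll release it and set up on the clockwise side of the post.

```bash
cat > push.py <<'E'
from h import *
C=np.array([548.3,-4.3])
Z=250
def pose(th,r=100):
    a=np.radians(th); return [C[0]+r*np.cos(a),C[1]+r*np.sin(a),Z],[180,0,th-90]
def ft(f,th):
    a=np.radians(th); return float(-(f[:2]@np.array([-np.sin(a),np.cos(a)])))  # push along CCW
E
python3 - <<'E'
from push import *
bad=[t for t in range(124,206,5) if kin.solve_ik(*pose(t)) is None]; print('bad',bad)
jaws.grip(50); arm.line_to([576,90.5,350],speed=150)
ka=[ray(cam(n),mark_of('knob_top',n)[0]['at']) for n in('scene','side') if [imaging.camera(n)]]
print('knob',tri(ka))
jaws.grip(0,force=40)
p,o=pose(125); arm.movep([p[0],p[1],350],o)
st=monitor.sense(); im=imaging.camera('wrist'); k=cam('wrist',st); np.savez('w2.npz',im=im,R=k[1],p=k[2]); save('w2',im)
for l,z in (('post_top',115),('knob_top',142)):
    m=mark_of(l,'wrist'); print(l,[(q['at'],q['confidence'],atz(ray(k,q['at']),z)) for q in m[:2]])
s=monitor.sense(); print(s['time'],s['grip_width'],s['joint_positions'])
E
```

```text
bad []
knob (array([579.29843857,  87.68662465, 155.83763026]), [0.36477275073454757, 0.3647727507343183])
post_top []
knob_top [([404.1, 111.0], 0.92, array([576.09448242,  92.06551595, 142.        ]))]
17.0417 0.08938614907886376 [-49.01037529  17.64894842  47.69872153 100.90555029 -14.02758699
  67.51591168 -52.20475892]
```

View pics/w2.png

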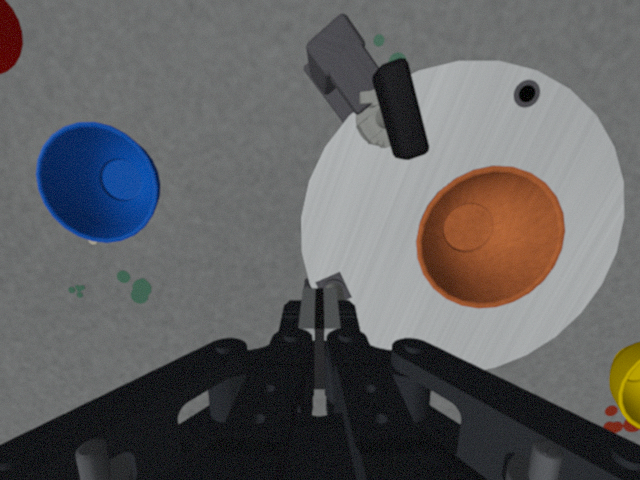

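The knob bar at (403,108) now lies about 70° from where it started. The lock hole shows at (527,93) and the post at (333,283) is partly hidden behind the fingers. I'll lower the closed fingers and push the wheel round.

```bash
cat >> push.py <<'E'
def go(th,step,end,speed,fmax,f0,rise=None):
    log=[]; seen=[]
    while th<end:
        th=th+step; p,o=pose(th); arm.line_to(p,speed=speed,frame=o)
        s=monitor.sense(); f=ft(s['wrist_force']-f0,th); e=s['eef_pos'][:2]-C
        a=np.degrees(np.arctan2(e[1],e[0])); log.append((round(th,1),round(float(a),1),round(f,1)))
        if f>fmax: break
    return th,log,s
E
python3 - <<'E'
from push import *
p,o=pose(125); hit=arm.line_to(p,speed=120,contact_N=8)
arm.pause(.2); s=monitor.sense(); f0=s['wrist_force'].copy(); np.save('f0.npy',f0); print(hit,np.round(s['eef_pos'],1),np.round(s['eef_rot'],1),f0,s['time'])
if not hit:
    th,log,s=go(125,1,160,25,17,f0); print(log); print(s['time'],s['wrist_force']-f0)
E
```

```text
False [491.3  77.7 250.8] [ 1.8e+02 -1.0e-01  3.5e+01] [ 0.06739124 -1.01483439 -0.6735145 ] 18.225
[(126, 126.1, 0.2), (127, 127.1, 0.9), (128, 128.1, -0.3), (129, 129.1, 0.4), (130, 130.1, 0.5), (131, 131.1, 1.1), (132, 132.1, 0.8), (133, 133.0, 1.7), (134, 134.0, 0.4), (135, 135.1, 1.0), (136, 136.1, -0.0), (137, 137.1, 0.6), (138, 138.0, -0.1), (139, 138.7, 2.6), (140, 139.4, 5.7), (141, 140.1, 6.5), (142, 140.9, 8.9), (143, 141.9, 8.2), (144, 142.9, 6.6), (145, 143.9, 8.3), (146, 144.9, 8.1), (147, 145.9, 8.0), (148, 146.9, 8.4), (149, 147.9, 8.6), (150, 148.9, 7.6), (151, 149.9, 7.6), (152, 150.8, 7.5), (153, 151.9, 7.9), (154, 152.8, 7.9), (155, 153.8, 8.7), (156, 154.8, 8.7), (157, 155.8, 8.7), (158, 156.8, 8.8), (159, 157.8, 8.4), (160, 158.8, 8.5)]
26.975 [ 5.06842734  7.22887966 -2.61577682]
```

Drag is steady at about 8 N and the wheel started moving at a pusher angle of about 141°, so the lock should come near 200°.

Run:
```python
from push import *
f0=np.load('f0.npy')
th,log,s=go(160,1.5,190,25,13,f0); print(log); print(s['time'])
if log[-1][2]<13:
    th,log,s=go(th,.5,206,12,12,f0); print(log); print(s['time'],s['wrist_force']-f0)
```

```text
[(161.5, 160.3, 8.2), (163.0, 161.8, 7.4), (164.5, 163.3, 7.5), (166.0, 164.8, 8.3), (167.5, 166.3, 8.3), (169.0, 167.8, 7.5), (170.5, 169.3, 7.6), (172.0, 170.7, 8.3), (173.5, 172.3, 8.5), (175.0, 173.7, 8.0), (176.5, 175.2, 8.2), (178.0, 176.7, 7.8), (179.5, 178.1, 8.4), (181.0, 179.7, 7.2), (182.5, -178.9, 8.3), (184.0, -177.4, 8.1), (185.5, -175.9, 8.9), (187.0, -174.4, 7.4), (188.5, -172.9, 7.5), (190.0, -171.4, 8.4)]
32.1417
[(190.5, -171.0, 8.5), (191.0, -170.6, 8.3), (191.5, -170.1, 8.8), (192.0, -169.6, 9.0), (192.5, -169.1, 7.8), (193.0, -168.6, 8.7), (193.5, -168.1, 8.4), (194.0, -167.6, 8.8), (194.5, -167.1, 8.8), (195.0, -166.6, 8.8), (195.5, -166.2, 8.9), (196.0, -165.6, 8.3), (196.5, -165.2, 9.3), (197.0, -164.5, 8.2), (197.5, -162.6, 2.6), (198.0, -161.8, 2.5), (198.5, -161.4, 2.7), (199.0, -161.1, 3.6), (199.5, -160.7, 5.4), (200.0, -160.4, 6.6), (200.5, -160.1, 7.3), (201.0, -159.8, 8.1), (201.5, -159.5, 9.1), (202.0, -159.2, 9.4), (202.5, -158.9, 10.9), (203.0, -158.6, 11.8), (203.5, -158.3, 12.7)]
38.8917 [-7.0026305  10.79613612  8.47490132]
```

The force dipped at 197° and then rose steadily, which is the lock signature, and the push stopped at 12.7 N. I'll back off, lift away and check.

Run:
```python
from push import *
for th in (198,188,180): p,o=pose(th); arm.line_to(p,speed=50,frame=o)
arm.line_to([p[0],p[1],400],speed=150); arm.movep([400,80,430],[180,0,150])
ims=[imaging.camera(n) for n in('scene','side')]
save('z',np.hstack([cv2.resize(ims[0][170:290,270:430],(400,300),interpolation=cv2.INTER_CUBIC),cv2.resize(ims[1][180:285,240:380],(400,300),interpolation=cv2.INTER_CUBIC)]))
for l in('knob_top','bowl'):
  ms=[mark_of(l,n) for n in('scene','side')]; print(l,[[q['at'] for q in m[:4]] for m in ms], tri([ray(cam(n),m[0]['at']) for n,m in zip(('scene','side'),ms)]) if all(ms) else '')
s=monitor.sense(); print(s['time'],s['wrist_force'])
```

```text
knob_top [[[363.8, 216.0]], [[296.1, 197.1]]] (array([587.57758541,  89.31064057, 140.21927629]), [2.744542879527292, 2.7445428795272986])
bowl [[[365.4, 190.8], [247.7, 292.6], [353.9, 334.6]], [[301.9, 236.0], [229.7, 228.1], [360.5, 310.1], [385.4, 232.1]]] (array([538.37314627,  70.58968932, 113.23134537]), [74.20936948124833, 74.20936948124852])
42.3583 [ 1.20496837 -0.00700852  0.39819145]
```

View pics/z.png

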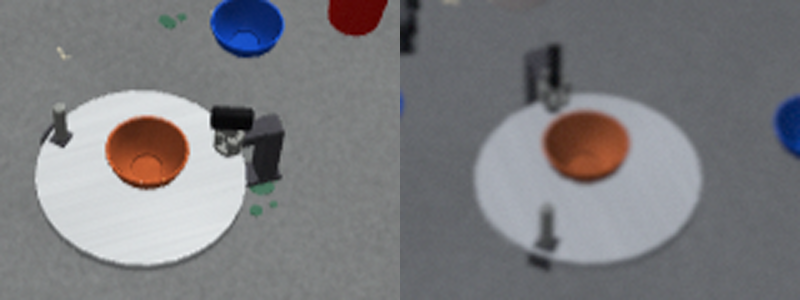

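The final crops show the post turned round, the lock hole hidden under the plunger, and the knob about 16 mm lower in the triangulation (156 to 140 mm). The bowl is still upright in the middle, and the arm is clear of everything.

```bash
python3 -c "
from station import *
print(close_job())"
```

```text
the job is handed in; nothing more can be done
None
```

I handed the job in at about 42 s: the knob is in the deep slot, the wheel turned until the push force showed the pin drop and lock (stopped at about 13 N), and the bowl is standing in the middle; no verdict came back.

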